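# Put the balance's check weights back in their case

## Robot

A 7-joint arm with a two-finger parallel gripper is mounted at the origin on the work surface. World frame = base frame: x ahead of the robot, y to its left, z up, the work surface at z = 0. Lengths are in m, angles in rad, forces in N, time in s.
With the tool pointing down it reaches from about 0.35 to 0.9 m from the base axis. Payload 7.2 kg.
Tool frame: the origin (TCP) lies midway between the tips of the shut fingers; the grasp point (between the pads) lies 19 mm behind it; z points along the fingers, y is the direction in which the jaws open and shut (so a half turn about z gives the same grasp; the last joint's range is limited). The gripper opens to 88 mm and grips with 3 to 60 N. Pads are 20 mm wide; open, the fingers measure 115 mm over their backs; the gripper's body (75 mm by 178 mm) begins 61 mm behind the grasp point.
Start: joints at [1.126, 0.411, -0.013, 1.596, 0.006, 1.134, -0.082], TCP at [0.23, -0.581, 0.223] pointing down, gripper open.
Joint ranges: [-2.95, 2.95], [-0.29, 1.99], [-1.47, 1.44], [0.14, 2.54], [-1.03, 4.17], [0.13, 1.85], [-2.86, 2.86]. Speed limits (rad/s): [2.39, 2.39, 3.01, 3.01, 3.14, 3.14, 3.14].

## Interface

Orientations are given as a 3x3 rotation matrix whose columns are the frame's x, y, z axes.
In Python, from rig import state, camera, hand_in gives the robot as it stands. The module is installed in compiled form; this text tells all that it offers.
- The arm moves only by the tool carry_out, never from a script. Its argument "plan" is a list that holds one entry, the list of rows, each a list of 6 numbers: the shift along the tool's x, y, z in mm, then the turn, a rotation vector about the tool's x, y, z in degrees. A call has 1 to 12 rows; each row is the pose to reach, as a shift and turn from the pose commanded when the call began, along the tool's axes at that moment; what a row does not reach only later rows make up. A row lasts 1/12 s, in which the tool goes at most 41.7 mm and 7.16 degrees, less where a joint would pass 70% of its speed; a pose out of reach is approached as far as the arm can. A call with a gripper value outside its range is refused whole. "grip" is the closure, from -1 (fully open) to 1 (shut), set as the call begins (left out, the last holds). The fingers move at their own pace and stop on an object; the grip force is fixed at half the most. Time passes only in rows, so rows that repeat a pose let the fingers close. It gives the time, the measured TCP pose, the force and the opening at its end, in the units of the state.
- state(): the state, without advancing time (a new reading comes with each control period).
- camera(name): name is "scene" or "top" or "wrist"; returns a dict with "frame" (400x640x3 uint8, blue, green, red), "z_map" (400x640 float32, m along the optical axis (not along the pixel's ray), 0 where there is no reading), "K" (3x3 intrinsics, pixels), "dist_coeffs" ([k1, k2, p1, p2, k3] as OpenCV has them; the pictures are not rectified), "rvec" (rotation vector, rad) and "tvec" (3), from world to camera coordinates, as OpenCV has them. Camera axes: x right, y down, z forward; pixel columns grow to the right and rows downward; lengths in m; the calibration is good to about 2 mm. A picture is of the moment at which its call begins.
- hand_in(): hands the job in, once; it reports no verdict.
The state is a dict: "time": time; "joints": joint angles; "qd": joint speeds; "tau": joint torques, N m; "tcp_pos": TCP position; "ee_rot": TCP orientation; "contact_force": force on the tool from outside, world axes, zero at the start; "ft_torque": the same for the moment, N m; "gripper_width": finger opening in m.
Only numpy, scipy, OpenCV 4.12 (cv2) and the standard library are available. Lean on these libraries where they do the work, as an engineer would, in place of code of your own. Each camera call takes 0.05 s, during which the arm holds its last target. There are 200 camera calls.

## Task

The balance has been checked: put the four knob weights back in their case, each standing upright in the well of its own size, the largest weight in the largest well and so on down to the smallest. Set each weight down gently, without dropping it. The hooked weights belong to another set: leave them standing where they are.

Things in the scene. Friction and masses are not known exactly. Their poses are not given: they have to be found in the camera images.
- weight500: The 500 g knob weight, the largest of the four: an upright plain stainless steel cylinder 38 mm in diameter and 51 mm high, with a narrow neck and a round knob (22 mm in diameter) on top, 68 mm high in all. Loose, stands on the bench. Origin at the centre of its underside, z up along its axis. Small glassware up to 60 mm high stands among the weights, 25 mm or more clear.
- weight200: The 200 g knob weight, the second largest of the four: an upright plain stainless steel cylinder 28 mm in diameter and 37.5 mm high, with a narrow neck and a round knob (16 mm in diameter) on top, 50.5 mm high in all. Loose, stands on the bench. Origin at the centre of its underside, z up along its axis.
- weight100: The 100 g knob weight, the third largest of the four: an upright plain stainless steel cylinder 22.5 mm in diameter and 29 mm high, with a narrow neck and a round knob (13 mm in diameter) on top, 40 mm high in all. Loose, stands on the bench. Origin at the centre of its underside, z up along its axis.
- weight50: The 50 g knob weight, the smallest of the four: an upright plain stainless steel cylinder 18 mm in diameter and 22.5 mm high, with a narrow neck and a round knob (10.5 mm in diameter) on top, 32 mm high in all. Loose, stands on the bench. Origin at the centre of its underside, z up along its axis.
- well500: Well of the 500 g weight, largest of four: round hole 54 mm wide, 20 mm deep, dark flat floor, in the middle of a fixed grey insert 64 x 64 x 26 mm. Origin: centre of the insert's underside, z up, x and y along its sides; floor 6 mm, top 26 mm above it. The four inserts fill the wooden case (148 mm square, rim 1 mm below their tops) two by two, 66 mm apart, in any order.
- well200: Well of the 200 g weight, second largest of four: round hole 44 mm wide, 16 mm deep, dark flat floor, in the middle of a fixed grey insert 64 x 64 x 26 mm. Origin: centre of the insert's underside, z up, x and y along its sides; floor 10 mm, top 26 mm above it. The four inserts fill the wooden case (148 mm square, rim 1 mm below their tops) two by two, 66 mm apart, in any order.
- well100: Well of the 100 g weight, third largest of four: round hole 37 mm wide, 12 mm deep, dark flat floor, in the middle of a fixed grey insert 64 x 64 x 26 mm. Origin: centre of the insert's underside, z up, x and y along its sides; floor 14 mm, top 26 mm above it. The four inserts fill the wooden case (148 mm square, rim 1 mm below their tops) two by two, 66 mm apart, in any order.
- well50: Well of the 50 g weight, smallest of four: round hole 31 mm wide, 9 mm deep, dark flat floor, in the middle of a fixed grey insert 64 x 64 x 26 mm. Origin: centre of the insert's underside, z up, x and y along its sides; floor 17 mm, top 26 mm above it. The four inserts fill the wooden case (148 mm square, rim 1 mm below their tops) two by two, 66 mm apart, in any order.
- hooked200: A hooked weight, not part of the set: the same stainless steel cylinder as the 200 g knob weight (28 mm in diameter, 37.5 mm high) but with a thin open wire hook on top instead of a knob, 68 mm high in all. Loose, stands upright on the bench. Origin at the centre of its underside.
- hooked100: A hooked weight, not part of the set: the same stainless steel cylinder as the 100 g knob weight (22.5 mm in diameter, 29 mm high) but with a thin open wire hook on top instead of a knob, 60 mm high in all. Loose, stands upright on the bench. Origin at the centre of its underside.

How it is judged:
By the outcome, as a careful person would: the job done as asked, in the order asked, and still so for the second after the job is handed in, with the robot touching nothing.
It also fails if it takes over 109 s, if anything falls off the work surface, if the arm or the gripper's body presses on something with over 40 N, if the wrist force passes 120 N, or if a joint passes its speed limit or range.

## Working session

There is one attempt and no reset: what is moved stays moved. The work goes in short steps, Python scripts to look and compute and a tool call to move; the robot and the scene stay as the last step left them, time stands still between calls to the robot, and variables do not carry over. Pictures are saved under pics/ and viewed, about 12 in all and at most 16, crops included, and the job is handed in when it is done.

Besides the shell and the picture viewer there is one more tool, called as name(argument=value, ...), one argument or row to a line, values as JSON. carry_out: Moves the arm, as the interface text tells. Its arguments: {"type":"object","properties":{"plan":{"type":"array","items":{"type":"array","items":{"type":"array","items":{"type":"number"}}}},"grip":{"type":"number"}},"required":["plan"]}

```bash
mkdir -p pics; cat > h.py <<'E'
import numpy as np, cv2
from rig import state, camera
def ray(c,uv):
    R,_=cv2.Rodrigues(np.array(c["rvec"],float)); t=np.array(c["tvec"],float).ravel()
    p=cv2.undistortPoints(np.array(uv,float).reshape(-1,1,2),np.array(c["K"]),np.array(c["dist_coeffs"])).reshape(-1,2)
    d=np.c_[p,np.ones(len(p))]
    return -R.T@t, d@R
def onplane(c,uv,z):
    o,d=ray(c,uv); return o+d*((z-o[2])/d[:,2:3])
def cloud(c):
    R,_=cv2.Rodrigues(np.array(c["rvec"],float)); t=np.array(c["tvec"],float).ravel()
    v,u=np.mgrid[:400,:640]; uv=np.c_[u.ravel(),v.ravel()]
    o,d=ray(c,uv); return (o+d*c["z_map"].reshape(-1,1)).reshape(400,640,3)
def totool(p):
    s=state(); return np.array(s["ee_rot"]).T@(np.array(p)-np.array(s["tcp_pos"]))*1000
E
python3 - <<'E'
from h import *
for n in("top","scene"):
    c=camera(n); cv2.imwrite(f"pics/{n}0.png",c["frame"]); print(n,ray(c,[[320,200]]),c["K"][0])
s=state(); print(s["ee_rot"],s["tcp_pos"],s["gripper_width"],s["time"])
E
```

```text
top (array([ 0.45966459, -0.01748959,  0.94714831]), array([[ 0.0822046 ,  0.01654213, -0.99650624]])) [424.75245992   0.         317.39812253]
scene (array([1.12510032, 0.20728766, 0.68379583]), array([[-0.63674657, -0.22401723, -0.73791836]])) [433.77057149   0.         320.67160535]
[[ 9.29841914e-01  3.67958746e-01 -6.14277316e-04]
 [ 3.67959246e-01 -9.29841022e-01  1.29099076e-03]
 [-9.61489086e-05 -1.42644633e-03 -9.99998978e-01]] [ 0.22976042 -0.5807501   0.22190235] 0.08777761824146307 0.1
```

View pics/top0.png

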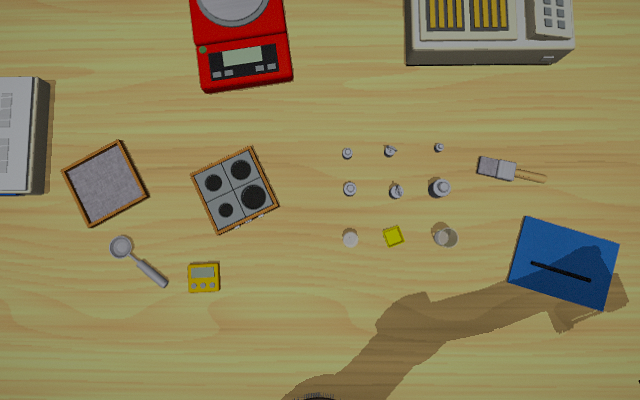

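View pics/scene0.png

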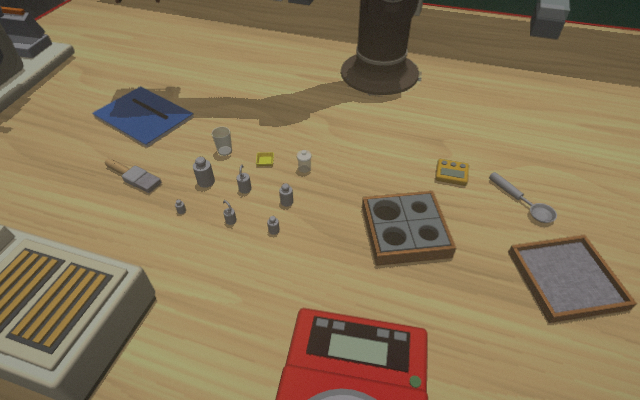

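The top view shows the weights: 500 at (439,187), 200 at (349,188), 100 at (347,153) and 50 at (439,147). The hooked ones are at (396,190) and (390,151), and the case is at (235,190). The scene view agrees. Next I measure by depth.

```bash
python3 - <<'E'
from h import *
c=camera("top"); P=cloud(c); z=P[...,2]
cv2.imwrite("pics/top1.png",cv2.resize(c["frame"][130:260,180:470],None,fx=2.7,fy=2.7,interpolation=cv2.INTER_CUBIC))
m=((z>0.012)&(z<0.12)).astype(np.uint8); m[:130]=0;m[260:]=0;m[:,:330]=0;m[:,470:]=0
n,l,st,ce=cv2.connectedComponentsWithStats(m)
for i in range(1,n):
    if st[i,4]<8: continue
    q=P[l==i]; h=np.percentile(q[:,2],97); 
    print(ce[i].round(1),st[i,4],"zmax",q[:,2].max().round(4),"top pts",q[q[:,2]>q[:,2].max()-.006].mean(0).round(4),"all",q.mean(0).round(4))
g=cv2.cvtColor(c["frame"],cv2.COLOR_BGR2GRAY)
d=(g<70).astype(np.uint8); d[:140]=0;d[240:]=0;d[:,:185]=0;d[:,285:]=0
cs,_=cv2.findContours(d,cv2.RETR_EXTERNAL,cv2.CHAIN_APPROX_NONE)
for k in cs:
    if cv2.contourArea(k)<60: continue
    (u,v),(a,b),_=cv2.fitEllipse(k); p=onplane(c,[[u,v]],0.026)[0]
    print("well",round(u,1),round(v,1),a,b,p.round(4),"z mid",z[int(v),int(u)])
print("table z",np.median(z[300:330,100:200]))
E
```

```text
[439.2 147.1] 62 zmax 0.0344 top pts [ 0.6528 -0.2656  0.0317] all [ 0.6514 -0.2637  0.025 ]
[389.7 150.8] 100 zmax 0.0623 top pts [ 0.644  -0.1553  0.0589] all [ 0.6414 -0.1538  0.0354]
[347.  153.1] 90 zmax 0.0427 top pts [ 0.6389 -0.062   0.0402] all [ 0.6376 -0.0614  0.0317]
[439.6 188.3] 326 zmax 0.0719 top pts [ 0.5593 -0.2592  0.0687] all [ 0.5576 -0.2552  0.0509]
[349.6 189.2] 142 zmax 0.056 top pts [ 0.5585 -0.0666  0.0518] all [ 0.5575 -0.0659  0.0408]
[396.2 191.9] 154 zmax 0.0709 top pts [ 0.5524 -0.1676  0.067 ] all [ 0.5513 -0.1653  0.0411]
[447.9 237.9] 271 zmax 0.0644 top pts [ 0.4534 -0.2695  0.0598] all [ 0.4534 -0.2727  0.0413]
[350.1 239.5] 199 zmax 0.0569 top pts [ 0.4504 -0.066   0.0536] all [ 0.4502 -0.066   0.0452]
well 225.4 209.6 13.169445991516113 13.65047550201416 [0.515  0.2046 0.026 ] z mid 0.02760416040547875
well 252.9 196.6 23.53459358215332 24.13136100769043 [0.5435 0.1444 0.026 ] z mid 0.013923057423315566
well 213.1 182.5 15.201712608337402 16.31142234802246 [0.5748 0.2329 0.026 ] z mid 0.022308606528261055
well 240.4 169.5 18.96245002746582 19.289836883544922 [0.6034 0.173  0.026 ] z mid 0.021555969889509474
table z 0.0012133486320586861
```

View pics/top1.png

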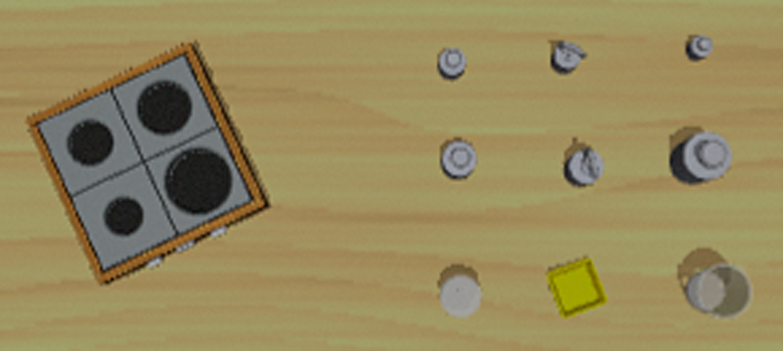

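carry_out(
  plan=[
    [[38,-16,0,0,0,0],[76,-33,0,0,0,0],[114,-49,0,0,0,0],[152,-65,0,0,0,0],[190,-82,0,0,0,0],[228,-98,0,0,0,0],[266,-114,0,0,0,0],[304,-131,0,0,0,0],[342,-147,0,0,0,0],[380,-163,0,0,0,0],[410,-176,0,0,0,0],[420,-180,0,0,0,0]],
  ],
)

```text
time: 1.15
tcp_pos: [0.558, -0.2531, 0.2223]
ee_rot: [[0.927, 0.375, 0.001], [0.375, -0.927, 0.003], [0.002, -0.002, -1.0]]
contact_force: [0.3, -0.2, 0.1]
gripper_width: 0.0878
```

carry_out(
  plan=[
    [[0,0,0,0,0,0],[0,0,0,0,0,0],[0,0,0,0,0,0]],
  ],
)

```text
time: 1.4
tcp_pos: [0.5528, -0.2613, 0.2224]
ee_rot: [[0.931, 0.366, -0.001], [0.366, -0.931, -0.001], [-0.002, 0.0, -1.0]]
contact_force: [-0.3, 0.3, -0.2]
gripper_width: 0.0877
```

```bash
python3 - <<'E'
from h import *
c=camera("wrist"); cv2.imwrite("pics/w0.png",c["frame"]); print(ray(c,[[320,200]]))
P=cloud(c); z=P[...,2]
m=((z>0.012)&(z<0.08)).astype(np.uint8)
n,l,st,ce=cv2.connectedComponentsWithStats(m)
for i in range(1,n):
    if st[i,4]<100: continue
    q=P[l==i]; t=q[q[:,2]>q[:,2].max()-.006]
    print(ce[i].round(0),st[i,4],"zmax",q[:,2].max().round(4),"top",t.mean(0).round(4),"mid",((t.max(0)+t.min(0))/2).round(4),"all",((q.max(0)+q.min(0))/2).round(4),np.ptp(q,0).round(4))
E
```

```text
(array([ 0.62398771, -0.23411953,  0.38411881]), array([[-0.26266685, -0.11171839, -0.95843517]]))
[20. 55.] 3794 zmax 0.0355 top [0.5638 0.1208 0.0316] mid [0.5616 0.1185 0.0325] all [0.5577 0.1237 0.0237] [0.134  0.0744 0.0235]
[608.  13.] 1846 zmax 0.0799 top [ 0.8434 -0.486   0.0766] mid [ 0.8435 -0.487   0.0769] all [ 0.8431 -0.4868  0.0471] [0.0076 0.0926 0.0655]
[183.  43.] 433 zmax 0.041 top [ 0.6408 -0.0643  0.0387] mid [ 0.6408 -0.0635  0.038 ] all [ 0.6412 -0.0638  0.0266] [0.022  0.0217 0.0288]
[261.  69.] 380 zmax 0.0603 top [ 0.6453 -0.1572  0.0575] mid [ 0.6454 -0.1566  0.0574] all [ 0.6453 -0.1563  0.0363] [0.0213 0.0222 0.048 ]
[352.  99.] 177 zmax 0.033 top [ 0.6541 -0.2654  0.0314] mid [ 0.654  -0.2654  0.0312] all [ 0.654  -0.2654  0.0226] [0.0163 0.0174 0.0209]
[168. 113.] 656 zmax 0.0518 top [ 0.5614 -0.0686  0.0492] mid [ 0.5611 -0.0678  0.0488] all [ 0.5609 -0.0681  0.0319] [0.0277 0.0287 0.0397]
[246. 148.] 544 zmax 0.0685 top [ 0.5554 -0.1684  0.066 ] mid [ 0.555  -0.1684  0.0655] all [ 0.5548 -0.1686  0.0404] [0.0272 0.028  0.0563]
[438. 180.] 2614 zmax 0.0223 top [ 0.604  -0.4081  0.0187] mid [ 0.6063 -0.425   0.0193] all [ 0.6055 -0.4246  0.0172] [0.059  0.1517 0.0103]
[319. 172.] 913 zmax 0.0696 top [ 0.562  -0.2606  0.0673] mid [ 0.5614 -0.2609  0.0668] all [ 0.5617 -0.2608  0.0409] [0.037  0.037  0.0574]
[146. 196.] 785 zmax 0.0534 top [ 0.4524 -0.0681  0.0514] mid [ 0.4519 -0.0673  0.0506] all [ 0.452  -0.068   0.0327] [0.0334 0.0328 0.0414]
[295. 252.] 1012 zmax 0.0598 top [ 0.455  -0.2694  0.0572] mid [ 0.4558 -0.2695  0.0568] all [ 0.4558 -0.2695  0.0359] [0.0424 0.0417 0.0478]
[408. 341.] 1031 zmax 0.0228 top [ 0.3903 -0.4943  0.0207] mid [ 0.3889 -0.495   0.0199] all [ 0.3606 -0.4848  0.0174] [0.0688 0.1416 0.0108]
```

View pics/w0.png

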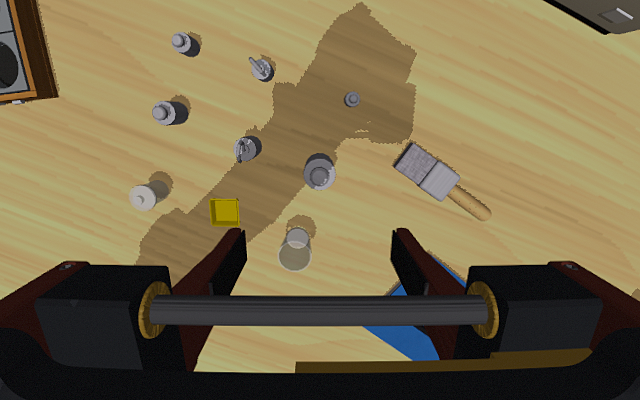

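The wrist view shows the 500 at (319,172), the 50 at (352,99), the 200 at (168,113) and the 100 at (183,43). The measured diameters match the spec.

```bash
cat >> h.py <<'E'
W={500:(.5617,-.2608),200:(.561,-.068),100:(.641,-.0638),50:(.654,-.2654)}
WELL={500:(.5435,.1444),200:(.6034,.173),100:(.5748,.2329),50:(.515,.2046)}
E
python3 - <<'E'
from h import *
s=state();print(s["tcp_pos"],totool((*W[500],.026)).round(1), s["ee_rot"])
E
```

```text
[ 0.55269865 -0.2615389   0.22256725] [  8.9   2.5 196.6] [[ 9.31005418e-01  3.65004218e-01 -9.12953331e-04]
 [ 3.65003344e-01 -9.31005677e-01 -9.94421317e-04]
 [-1.21293271e-03  5.92580615e-04 -9.99999089e-01]]
```

carry_out(
  plan=[
    [[9,2.5,0,0,0,0],[9,2.5,30,0,0,0],[9,2.5,60,0,0,0],[9,2.5,90,0,0,0],[9,2.5,120,0,0,0],[9,2.5,145,0,0,0],[9,2.5,165,0,0,0],[9,2.5,180,0,0,0],[9,2.5,190,0,0,0],[9,2.5,196,0,0,0],[9,2.5,196,0,0,0],[9,2.5,196,0,0,0]],
  ],
  grip=-0.5,
)

```text
time: 2.45
tcp_pos: [0.5639, -0.2587, 0.0272]
ee_rot: [[0.93, 0.367, 0.001], [0.367, -0.93, -0.0], [0.0, 0.001, -1.0]]
contact_force: [-0.0, -1.1, 0.8]
gripper_width: 0.0655
```

carry_out(
  plan=[
    [[0,0,0,0,0,0],[0,0,0,0,0,0],[0,0,0,0,0,0],[0,0,0,0,0,0],[0,0,0,0,0,0],[0,0,0,0,0,0],[0,0,0,0,0,0],[0,0,0,0,0,0]],
  ],
  grip=1,
)

```text
time: 3.12
tcp_pos: [0.5637, -0.2583, 0.0271]
ee_rot: [[0.93, 0.368, 0.0], [0.368, -0.93, -0.0], [0.0, 0.0, -1.0]]
contact_force: [-1.8, -0.2, 5.3]
gripper_width: 0.0363
```

carry_out(
  plan=[
    [[0,0,-10,0,0,0],[0,0,-25,0,0,0],[0,0,-50,0,0,0],[0,0,-80,0,0,0],[0,0,-110,0,0,0],[6,-19,-130,0,0,0],[16,-48,-140,0,0,0],[27,-80,-140,0,0,0],[38,-112,-140,0,0,0],[49,-144,-140,0,0,0],[60,-176,-140,0,0,0],[70,-208,-140,0,0,0]],
  ],
)

```text
time: 4.12
tcp_pos: [0.5511, -0.0375, 0.1664]
ee_rot: [[0.93, 0.368, -0.001], [0.368, -0.93, -0.0], [-0.001, -0.0, -1.0]]
contact_force: [0.4, -0.4, -3.9]
gripper_width: 0.0365
```

carry_out(
  plan=[
    [[11,-32,0,0,0,0],[22,-65,0,0,0,0],[33,-97,0,0,0,0],[44,-128,0,0,0,0],[52,-153,0,0,0,0],[57,-168,0,0,0,0],[59,-174,0,0,0,0],[59,-174,0,0,0,0],[59,-174,0,0,0,0],[59,-174,0,0,0,0]],
  ],
)

```text
time: 4.95
tcp_pos: [0.5431, 0.1422, 0.1664]
ee_rot: [[0.931, 0.366, -0.001], [0.366, -0.931, -0.001], [-0.001, 0.001, -1.0]]
contact_force: [-0.1, 0.8, -5.2]
gripper_width: 0.0364
```

```bash
python3 - <<'E'
from h import *
c=camera("wrist"); cv2.imwrite("pics/w1.png",c["frame"]); s=state(); print(s["tcp_pos"],s["gripper_width"],s["contact_force"])
P=cloud(c)
g=cv2.cvtColor(c["frame"],cv2.COLOR_BGR2GRAY)
d=(g<70).astype(np.uint8)
cs,_=cv2.findContours(d,cv2.RETR_EXTERNAL,cv2.CHAIN_APPROX_NONE)
for k in cs:
    if cv2.contourArea(k)<300: continue
    q=onplane(c,k.reshape(-1,2),.026)[:,:2]; (x,y),r=cv2.minEnclosingCircle(q.astype(np.float32))
    print("well",k.reshape(-1,2).mean(0).round(),round(x,4),round(y,4),round(r,4))
R=np.array(s["ee_rot"]); L=(P-np.array(s["tcp_pos"]))@R*1000
m=(np.abs(L[...,1])<18)&(np.abs(L[...,0])<40)&(L[...,2]<30)&(L[...,2]>-40)
q=L[m]; print(len(q), q.min(0) if len(q) else 0, q.max(0) if len(q) else 0)
k=q[q[:,2]>0]; print(k.min(0),k.max(0))
E
```

```text
[0.54315247 0.14221037 0.16646484] 0.036241989099161265 [-1.09439448 -0.1542374  -4.20703989]
well [485. 233.] 0.5624 -0.0557 0.0192
well [584. 196.] 0.6426 -0.1394 0.018
well [254. 192.] 0.5137 0.2027 0.0156
well [305. 268.] 0.2383 0.0163 0.4862
well [73. 79.] 0.5616 0.4461 0.0811
4485 [-18.58299034 -17.93087138 -39.99894837] [16.16569108 17.99740589 27.53834542]
[  0.69174521 -17.5532771    0.05338123] [16.05223635 17.96386591 27.53834542]
```

View pics/w1.png

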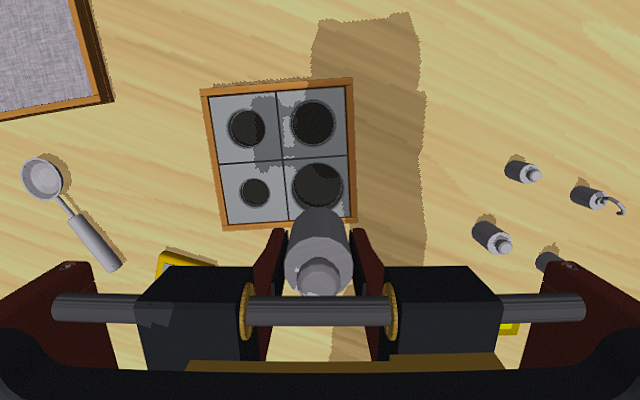

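The 500 is held upright, 3 mm back in tool x. The case wells at (254,192), (317,185), (246,128) and (312,123) are all visible and empty.

carry_out(
  plan=[
    [[3,-1,5,0,0,0],[3,-1,25,0,0,0],[3,-1,50,0,0,0],[3,-1,75,0,0,0],[3,-1,95,0,0,0],[3,-1,110,0,0,0],[3,-1,120,0,0,0],[3,-1,125,0,0,0],[3,-1,128,0,0,0],[3,-1,130,0,0,0],[3,-1,131,0,0,0],[3,-1,131,0,0,0]],
  ],
)

```text
time: 6.0
tcp_pos: [0.546, 0.1461, 0.0395]
ee_rot: [[0.93, 0.367, 0.002], [0.367, -0.93, -0.001], [0.001, 0.002, -1.0]]
contact_force: [-11.4, -4.3, 28.7]
gripper_width: 0.0363
```

carry_out(
  plan=[
    [[0,0,0.5,0,0,0],[0,0,1,0,0,0],[0,0,1.5,0,0,0],[0,0,1.5,0,0,0],[0,0,1.5,0,0,0]],
  ],
)

```text
time: 6.42
tcp_pos: [0.5468, 0.1463, 0.0392]
ee_rot: [[0.93, 0.367, 0.004], [0.367, -0.93, -0.001], [0.003, 0.002, -1.0]]
contact_force: [-13.1, -4.8, 37.0]
gripper_width: 0.036
```

Contact came 6 mm too early, so I back off and look.

carry_out(
  plan=[
    [[0,0,-4,0,0,0],[0,0,-8,0,0,0],[0,0,-8,0,0,0],[0,0,-8,0,0,0]],
  ],
)

```text
time: 6.75
tcp_pos: [0.5458, 0.1464, 0.0423]
ee_rot: [[0.93, 0.368, 0.001], [0.368, -0.93, 0.0], [0.001, 0.0, -1.0]]
contact_force: [-0.4, -0.2, -5.7]
gripper_width: 0.0364
```

```bash
python3 - <<'E'
from h import *
a=camera("wrist");b=camera("scene"); s=state(); print(s["tcp_pos"],s["contact_force"],s["gripper_width"])
cv2.imwrite("pics/p1.png",np.hstack([a["frame"][150:330,180:440],cv2.resize(b["frame"][130:290,330:480],None,fx=3,fy=3)[:180*2][:180*2][0:480]]) if 0 else cv2.resize(b["frame"][100:290,320:500],None,fx=3,fy=3)); cv2.imwrite("pics/p2.png",a["frame"])
E
```

```text
[0.54523022 0.14631299 0.04172042] [ 0.05334105 -0.32552708 -5.86097718] 0.03631089723321163
```

View pics/p1.png

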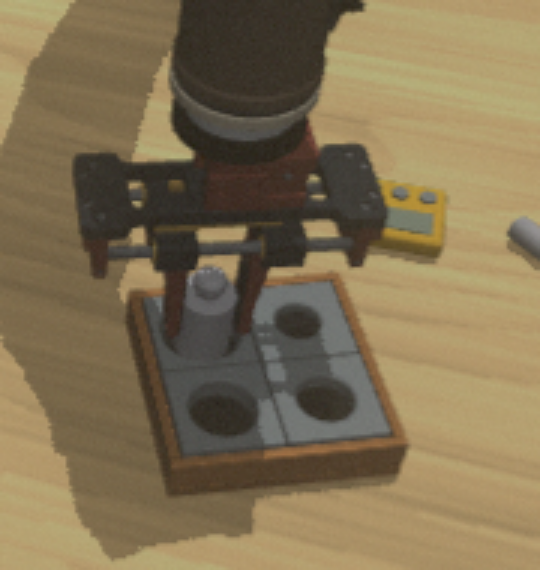

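View pics/p2.png

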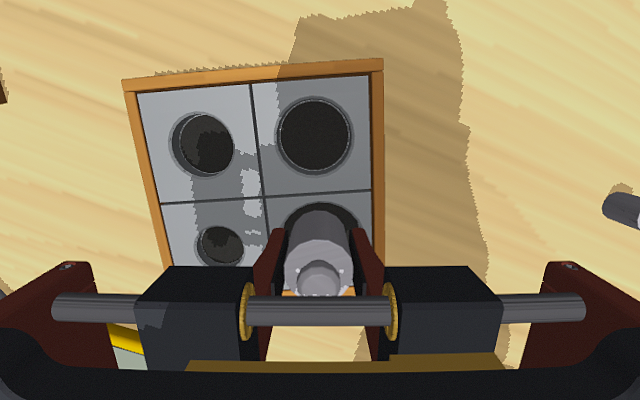

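The scene view shows the 500 standing inside its well, clear of the rim. So the insert probably sits above the bench on a case base, and the contact was the floor. I check the insert height.

```bash
python3 - <<'E'
from h import *
c=camera("wrist"); P=cloud(c); g=cv2.cvtColor(c["frame"],cv2.COLOR_BGR2GRAY)
for n,(u,v) in dict(ins=(165,185),ins2=(275,180),ins3=(290,90),fl200=(315,135),fl100=(210,150),bench=(500,100)).items(): print(n,np.median(P[v-4:v+5,u-4:u+5,2]).round(4))
ctop=camera("top"); top=.032
for n,uv,d in((50,(225.4,209.6),9),(500,(252.9,196.6),20),(100,(213.1,182.5),12),(200,(240.4,169.5),16)):
    print(n,[onplane(ctop,[uv],top-k*d/1000)[0,:2].round(4) for k in(0,.5,1)])
# wrist: points of depth below insert top inside well = hole; rim circle from depth
z=P[...,2]
for n,x,y in((200,.602,.171),(100,.574,.231)):
    m=((np.hypot(P[...,0]-x,P[...,1]-y)<.032)&(z<top-.004)&(z>.005)); q=P[m]
    print(n,"hole box",((q.max(0)+q.min(0))/2).round(4),np.ptp(q,axis=0).round(4))
E
```

```text
ins 0.0327
ins2 0.0328
ins3 0.0329
fl200 0.0173
fl100 0.021
bench 0.0
50 [array([0.5148, 0.2031]), array([0.5151, 0.2042]), array([0.5153, 0.2053])]
500 [array([0.5429, 0.1435]), array([0.5439, 0.1452]), array([0.5448, 0.147 ])]
100 [array([0.5741, 0.2313]), array([0.5749, 0.2329]), array([0.5756, 0.2345])]
200 [array([0.6025, 0.1717]), array([0.6038, 0.1733]), array([0.605, 0.175])]
200 hole box [0.6033 0.1707 0.0214] [0.0446 0.0444 0.0131]
100 hole box [0.5741 0.2329 0.0171] [0.0356 0.0369 0.0218]
```

Insert top is at about 32.5 mm, so the case base raises everything by 6.5 mm. The contact was indeed the floor. I lower gently and release.

carry_out(
  plan=[
    [[0,0,0.5,0,0,0],[0,0,1,0,0,0],[0,0,1.5,0,0,0],[0,0,1.8,0,0,0],[0,0,2.1,0,0,0],[0,0,2.3,0,0,0],[0,0,2.3,0,0,0],[0,0,2.3,0,0,0]],
  ],
)

```text
time: 7.62
tcp_pos: [0.5453, 0.1464, 0.0398]
ee_rot: [[0.93, 0.368, -0.0], [0.368, -0.93, -0.0], [-0.0, 0.0, -1.0]]
contact_force: [-1.1, 1.2, -4.9]
gripper_width: 0.0363
```

Not touching yet, since the force still shows the full weight.

carry_out(
  plan=[
    [[0,0,0.3,0,0,0],[0,0,0.6,0,0,0],[0,0,0.6,0,0,0],[0,0,0.6,0,0,0]],
  ],
)

```text
time: 7.95
tcp_pos: [0.5454, 0.1465, 0.0395]
ee_rot: [[0.93, 0.368, 0.0], [0.368, -0.93, 0.0], [0.0, 0.0, -1.0]]
contact_force: [-0.5, -0.7, -1.4]
gripper_width: 0.0363
```

carry_out(
  plan=[
    [[0,0,0.3,0,0,0],[0,0,0.3,0,0,0],[0,0,0.3,0,0,0]],
  ],
)

```text
time: 8.2
tcp_pos: [0.5454, 0.1465, 0.0394]
ee_rot: [[0.93, 0.368, 0.0], [0.368, -0.93, -0.0], [0.0, 0.0, -1.0]]
contact_force: [-3.3, -0.6, 6.4]
gripper_width: 0.0363
```

carry_out(
  plan=[
    [[0,0,0,0,0,0],[0,0,0,0,0,0],[0,0,0,0,0,0],[0,0,-10,0,0,0],[0,0,-30,0,0,0],[0,0,-60,0,0,0],[0,0,-90,0,0,0],[0,0,-120,0,0,0],[0,0,-140,0,0,0],[0,0,-140,0,0,0]],
  ],
  grip=-0.4,
)

```text
time: 9.03
tcp_pos: [0.5479, 0.1475, 0.1845]
ee_rot: [[0.93, 0.368, 0.008], [0.368, -0.93, 0.002], [0.008, 0.001, -1.0]]
contact_force: [1.1, 0.5, 0.2]
gripper_width: 0.0613
```

```bash
python3 - <<'E'
from h import *
s=state();p=np.array(s["tcp_pos"]);print(p)
print("to 200 at z.15",totool((*W[200],.15)).round(1),"down to",.019)
c=camera("wrist"); P=cloud(c); m=(np.hypot(P[...,0]-.5435,P[...,1]-.145)<.03)&(P[...,2]>.045); q=P[m]; print("500:",((q.max(0)+q.min(0))/2).round(4),q.max(0).round(4),np.ptp(q,axis=0).round(4))
E
```

```text
[0.54786838 0.14751021 0.18448343]
to 200 at z.15 [-67.4 205.2  34.1] down to 0.019
500: [0.5478 0.1478 0.175 ] [0.5735 0.1709 0.305 ] [0.0514 0.0461 0.26  ]
```

carry_out(
  plan=[
    [[-10,32,0,0,0,0],[-20,64,0,0,0,0],[-30,96,0,0,0,0],[-40,128,0,0,0,0],[-50,158,0,0,0,0],[-58,184,10,0,0,0],[-62,198,20,0,0,0],[-64,205,30,0,0,0],[-64,205,30,0,0,0],[-64,205,30,0,0,0],[-64,205,30,0,0,0],[-64,205,30,0,0,0]],
  ],
)

```text
time: 10.08
tcp_pos: [0.5616, -0.0656, 0.1493]
ee_rot: [[0.929, 0.371, 0.001], [0.371, -0.929, 0.001], [0.001, -0.0, -1.0]]
contact_force: [0.5, -0.3, 0.3]
gripper_width: 0.0613
```

carry_out(
  plan=[
    [[0,0,0,0,0,0],[0,0,0,0,0,0]],
  ],
)

```text
time: 10.25
tcp_pos: [0.5616, -0.0668, 0.1494]
ee_rot: [[0.929, 0.369, 0.001], [0.369, -0.929, 0.0], [0.001, 0.0, -1.0]]
contact_force: [-0.2, -0.7, 0.7]
gripper_width: 0.0611
```

```bash
python3 - <<'E'
from h import *
s=state();print(s["tcp_pos"],totool((*W[200],.0195)).round(1))
c=camera("wrist");cv2.imwrite("pics/w3.png",c["frame"]); P=cloud(c); m=(np.hypot(P[...,0]-.5435,P[...,1]-.145)<.03)&(P[...,2]>.045)&(P[...,2]<.1); q=P[m]; print("500:",((q.max(0)+q.min(0))/2).round(4),q.max(0).round(4),np.ptp(q,axis=0).round(4))
z=P[...,2]
for n in(200,100):
    m=(np.hypot(P[...,0]-W[n][0],P[...,1]-W[n][1])<.025)&(z>.012)&(z<.06); q=P[m]; print(n,len(q),((q.max(0)+q.min(0))/2).round(4),np.ptp(q,axis=0).round(4))
E
```

```text
[ 0.56157298 -0.06675186  0.14941253] [ -1.1   0.9 129.9]
500: [0.5413 0.1425 0.0641] [0.5602 0.1612 0.0832] [0.0377 0.0376 0.0382]
200 727 [ 0.561  -0.0674  0.0323] [0.0272 0.0275 0.0396]
100 445 [ 0.641  -0.0627  0.028 ] [0.0215 0.0217 0.0276]
```

View pics/w3.png

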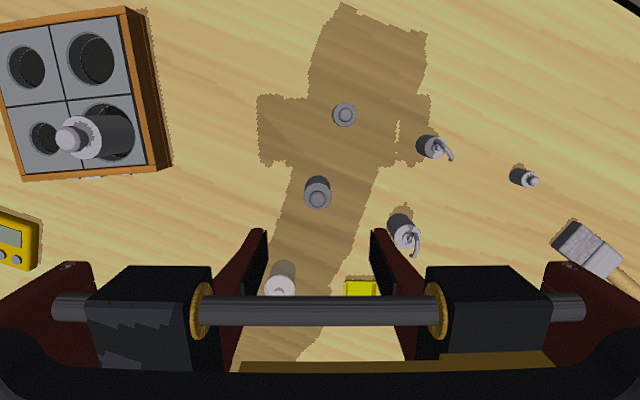

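The 500 stands upright in its well. The 200 lies between the fingers at (318,190), so I descend.

carry_out(
  plan=[
    [[-1,1,15,0,0,0],[-1,1,40,0,0,0],[-1,1,70,0,0,0],[-1,1,95,0,0,0],[-1,1,112,0,0,0],[-1,1,122,0,0,0],[-1,1,127,0,0,0],[-1,1,130,0,0,0],[-1,1,130,0,0,0],[-1,1,130,0,0,0],[-1,1,130,0,0,0],[-1,1,130,0,0,0]],
  ],
)

```text
time: 11.3
tcp_pos: [0.5613, -0.0691, 0.0199]
ee_rot: [[0.93, 0.368, 0.002], [0.368, -0.93, -0.0], [0.001, 0.001, -1.0]]
contact_force: [-0.8, -0.5, -0.8]
gripper_width: 0.0617
```

carry_out(
  plan=[
    [[0,0,0,0,0,0],[0,0,0,0,0,0],[0,0,0,0,0,0],[0,0,0,0,0,0],[0,0,0,0,0,0],[0,0,0,0,0,0],[0,0,0,0,0,0],[0,0,0,0,0,0]],
  ],
  grip=1,
)

```text
time: 11.97
tcp_pos: [0.5607, -0.0688, 0.0189]
ee_rot: [[0.93, 0.368, -0.0], [0.368, -0.93, 0.0], [-0.0, -0.0, -1.0]]
contact_force: [-0.6, 1.1, 1.2]
gripper_width: 0.0259
```

carry_out(
  plan=[
    [[0,0,-10,0,0,0],[0,0,-30,0,0,0],[0,0,-60,0,0,0],[0,0,-90,0,0,0],[5,-8,-115,0,0,0],[18,-29,-130,0,0,0],[36,-58,-130,0,0,0],[54,-88,-130,0,0,0],[72,-117,-130,0,0,0],[90,-146,-130,0,0,0],[106,-172,-130,0,0,0],[118,-191,-130,0,0,0]],
  ],
)

```text
time: 12.97
tcp_pos: [0.5999, 0.1554, 0.1495]
ee_rot: [[0.929, 0.37, 0.0], [0.37, -0.929, 0.001], [0.001, -0.001, -1.0]]
contact_force: [0.9, 0.1, -1.8]
gripper_width: 0.0257
```

carry_out(
  plan=[
    [[6,-10,0,0,0,0],[10,-17,0,0,0,0],[10,-17,0,0,0,0],[10,-17,0,0,0,0],[10,-17,0,0,0,0],[10,-17,0,0,0,0],[10,-17,0,0,0,0],[10,-17,0,0,0,0]],
  ],
)

```text
time: 13.63
tcp_pos: [0.6033, 0.1704, 0.149]
ee_rot: [[0.93, 0.367, 0.0], [0.367, -0.93, -0.0], [-0.0, 0.0, -1.0]]
contact_force: [0.2, -0.4, -1.8]
gripper_width: 0.0264
```

```bash
python3 - <<'E'
from h import *
s=state();print(s["tcp_pos"],s["gripper_width"],totool((.6035,.172,.0375)).round(1))
c=camera("wrist"); P=cloud(c)
R=np.array(s["ee_rot"]); L=(P-np.array(s["tcp_pos"]))@R*1000
q=L[(np.abs(L[...,1])<12.5)&(np.abs(L[...,0])<30)&(L[...,2]<25)&(L[...,2]>2)]; print(len(q),q.min(0),q.max(0))
E
```

```text
[0.60333907 0.170418   0.14904495] 0.026424275822914393 [  0.7  -1.5 111.5]
326 [  4.93076425 -12.15228571   2.01309975] [14.67691593 12.4937015  19.21249244]
```

Held centred, with the bottom 19 mm below the TCP.

carry_out(
  plan=[
    [[0.5,-1.5,15,0,0,0],[0.5,-1.5,40,0,0,0],[0.5,-1.5,65,0,0,0],[0.5,-1.5,85,0,0,0],[0.5,-1.5,98,0,0,0],[0.5,-1.5,106,0,0,0],[0.5,-1.5,110,0,0,0],[0.5,-1.5,112,0,0,0],[0.5,-1.5,112.5,0,0,0],[0.5,-1.5,112.5,0,0,0],[0.5,-1.5,112.5,0,0,0],[0.5,-1.5,112.5,0,0,0]],
  ],
)

```text
time: 14.68
tcp_pos: [0.6036, 0.1732, 0.0373]
ee_rot: [[0.93, 0.368, 0.001], [0.368, -0.93, 0.0], [0.001, 0.0, -1.0]]
contact_force: [0.1, 0.3, -1.4]
gripper_width: 0.026
```

carry_out(
  plan=[
    [[0,0,0.3,0,0,0],[0,0,0.6,0,0,0],[0,0,0.6,0,0,0],[0,0,0.6,0,0,0]],
  ],
)

```text
time: 15.02
tcp_pos: [0.6032, 0.1731, 0.036]
ee_rot: [[0.93, 0.368, 0.0], [0.368, -0.93, 0.0], [0.0, 0.0, -1.0]]
contact_force: [-0.1, -0.0, -0.8]
gripper_width: 0.026
```

carry_out(
  plan=[
    [[0,0,0.3,0,0,0],[0,0,0.3,0,0,0],[0,0,0.3,0,0,0]],
  ],
)

```text
time: 15.27
tcp_pos: [0.6032, 0.1731, 0.0359]
ee_rot: [[0.93, 0.368, 0.0], [0.368, -0.93, -0.0], [0.0, 0.0, -1.0]]
contact_force: [-2.1, -0.5, 4.0]
gripper_width: 0.0261
```

carry_out(
  plan=[
    [[0,0,0.3,0,0,0],[0,0,0.3,0,0,0],[0,0,0.3,0,0,0]],
  ],
)

```text
time: 15.52
tcp_pos: [0.6033, 0.1731, 0.0359]
ee_rot: [[0.93, 0.368, 0.001], [0.368, -0.93, -0.0], [0.0, 0.0, -1.0]]
contact_force: [-2.6, -1.8, 7.7]
gripper_width: 0.0261
```

carry_out(
  plan=[
    [[0,0,-0.6,0,0,0],[0,0,-0.6,0,0,0],[0,0,-0.6,0,0,0],[0,0,-10,0,0,0],[0,0,-30,0,0,0],[0,0,-60,0,0,0],[0,0,-90,0,0,0],[-3,12,-110,0,0,0],[-8,36,-115,0,0,0],[-15,68,-115,0,0,0],[-22,100,-115,0,0,0],[-29,132,-115,0,0,0]],
  ],
  grip=-0.1,
)

```text
time: 16.52
tcp_pos: [0.625, 0.0385, 0.1513]
ee_rot: [[0.93, 0.369, 0.001], [0.369, -0.93, 0.0], [0.001, 0.0, -1.0]]
contact_force: [0.3, -0.6, -0.5]
gripper_width: 0.0483
```

carry_out(
  plan=[
    [[-7,32,0,0,0,0],[-14,62,0,0,0,0],[-19,84,0,0,0,0],[-22,97,0,0,0,0],[-23,102,0,0,0,0],[-23,102,0,0,0,0],[-23,102,0,0,0,0],[-23,102,0,0,0,0],[-23,102,0,0,0,0],[-23,102,0,0,0,0]],
  ],
)

```text
time: 17.35
tcp_pos: [0.6409, -0.062, 0.1503]
ee_rot: [[0.929, 0.37, 0.0], [0.37, -0.929, 0.0], [0.0, -0.0, -1.0]]
contact_force: [-0.7, -0.5, 0.0]
gripper_width: 0.0485
```

```bash
python3 - <<'E'
from h import *
s=state();print(s["tcp_pos"],s["gripper_width"],totool((.641,-.0632,.0155)).round(1))
c=camera("wrist"); P=cloud(c); z=P[...,2]
for n,(x,y) in dict(w100=(.641,-.0632),p200=WELL[200],p500=WELL[500]).items():
    m=(np.hypot(P[...,0]-x,P[...,1]-y)<.022)&(z>(.04 if n[0]=='p' else .012))&(z<.1); q=P[m]; print(n,len(q),((q.max(0)+q.min(0))/2).round(4) if len(q) else 0,np.ptp(q,axis=0).round(4) if len(q) else 0, q.max(0) if len(q) else 0)
E
```

```text
[ 0.64086139 -0.06202139  0.15031987] 0.048452486465598854 [ -0.3   1.2 134.8]
w100 423 [ 0.6414 -0.0627  0.0269] [0.0217 0.0218 0.0289] [ 0.65227425 -0.05184723  0.04131452]
p200 1063 [0.6043 0.1716 0.0544] [0.0281 0.0283 0.0288] [0.61833243 0.18576626 0.06878368]
p500 1903 [0.5416 0.1427 0.0613] [0.0378 0.0381 0.0424] [0.56048898 0.16177932 0.08252054]
```

carry_out(
  plan=[
    [[0,0.7,15,0,0,0],[0,0.7,40,0,0,0],[0,0.7,70,0,0,0],[0,0.7,97,0,0,0],[0,0.7,115,0,0,0],[0,0.7,126,0,0,0],[0,0.7,132,0,0,0],[0,0.7,135,0,0,0],[0,0.7,135,0,0,0],[0,0.7,135,0,0,0],[0,0.7,135,0,0,0],[0,0.7,135,0,0,0]],
  ],
)

```text
time: 18.4
tcp_pos: [0.6418, -0.0644, 0.0163]
ee_rot: [[0.93, 0.368, 0.002], [0.368, -0.93, -0.0], [0.002, 0.001, -1.0]]
contact_force: [-1.4, 0.4, -0.1]
gripper_width: 0.0482
```

carry_out(
  plan=[
    [[0,0,0,0,0,0],[0,0,0,0,0,0],[0,0,0,0,0,0],[0,0,0,0,0,0],[0,0,0,0,0,0],[0,0,0,0,0,0],[0,0,0,0,0,0],[0,0,0,0,0,0]],
  ],
  grip=1,
)

```text
time: 19.07
tcp_pos: [0.6411, -0.0642, 0.0153]
ee_rot: [[0.93, 0.368, 0.0], [0.368, -0.93, 0.0], [0.0, -0.0, -1.0]]
contact_force: [-0.4, 1.7, 2.1]
gripper_width: 0.0202
```

carry_out(
  plan=[
    [[0,0,-10,0,0,0],[0,0,-30,0,0,0],[0,0,-60,0,0,0],[0,0,-90,0,0,0],[2,-10,-120,0,0,0],[5,-30,-135,0,0,0],[10,-64,-135,0,0,0],[15,-98,-135,0,0,0],[21,-132,-135,0,0,0],[26,-166,-135,0,0,0],[32,-200,-135,0,0,0],[37,-234,-135,0,0,0]],
  ],
)

```text
time: 20.07
tcp_pos: [0.589, 0.1682, 0.151]
ee_rot: [[0.93, 0.368, 0.001], [0.368, -0.93, -0.0], [0.001, 0.0, -1.0]]
contact_force: [1.1, 0.2, -1.4]
gripper_width: 0.0204
```

carry_out(
  plan=[
    [[5,-30,0,0,0,0],[8,-52,0,0,0,0],[10,-63,0,0,0,0],[10,-66,0,0,0,0],[10,-66,0,0,0,0],[10,-66,0,0,0,0],[10,-66,0,0,0,0],[10,-66,0,0,0,0],[10,-66,0,0,0,0]],
  ],
)

```text
time: 20.82
tcp_pos: [0.5749, 0.2305, 0.1502]
ee_rot: [[0.931, 0.366, 0.0], [0.366, -0.931, -0.0], [-0.0, 0.0, -1.0]]
contact_force: [0.4, 0.5, -0.5]
gripper_width: 0.0206
```

```bash
python3 - <<'E'
from h import *
s=state();print(s["tcp_pos"],s["gripper_width"],totool((.5745,.2325,.0375)).round(1))
c=camera("wrist"); P=cloud(c)
R=np.array(s["ee_rot"]); L=(P-np.array(s["tcp_pos"]))@R*1000
q=L[(np.abs(L[...,1])<10)&(np.abs(L[...,0])<30)&(L[...,2]<25)&(L[...,2]>2)]; print(len(q),q.min(0),q.max(0))
E
```

```text
[0.57494109 0.23049207 0.15021353] 0.020555324199731457 [  0.3  -2.1 112.7]
210 [ 4.62104072 -9.18040878  2.04606297] [11.96834989  9.81258535 15.18851268]
```

carry_out(
  plan=[
    [[0,-1,15,0,0,0],[0,-1,40,0,0,0],[0,-1,65,0,0,0],[0,-1,85,0,0,0],[0,-1,98,0,0,0],[0,-1,106,0,0,0],[0,-1,110,0,0,0],[0,-1,112,0,0,0],[0,-1,113,0,0,0],[0,-1,113,0,0,0],[0,-1,113,0,0,0],[0,-1,113,0,0,0]],
  ],
)

```text
time: 21.87
tcp_pos: [0.5745, 0.2331, 0.0381]
ee_rot: [[0.93, 0.368, 0.001], [0.368, -0.93, 0.0], [0.001, 0.0, -1.0]]
contact_force: [-0.2, 0.2, -1.0]
gripper_width: 0.0204
```

carry_out(
  plan=[
    [[0,0,0.3,0,0,0],[0,0,0.6,0,0,0],[0,0,0.8,0,0,0],[0,0,0.8,0,0,0],[0,0,0.8,0,0,0]],
  ],
)

```text
time: 22.28
tcp_pos: [0.574, 0.2329, 0.0364]
ee_rot: [[0.93, 0.368, -0.0], [0.368, -0.93, -0.0], [-0.0, 0.0, -1.0]]
contact_force: [-0.3, -1.1, -0.7]
gripper_width: 0.0202
```

carry_out(
  plan=[
    [[0,0,0.3,0,0,0],[0,0,0.3,0,0,0],[0,0,0.3,0,0,0]],
  ],
)

```text
time: 22.53
tcp_pos: [0.5741, 0.2329, 0.0363]
ee_rot: [[0.93, 0.368, 0.0], [0.368, -0.93, 0.0], [0.0, 0.0, -1.0]]
contact_force: [-0.8, -0.7, 1.4]
gripper_width: 0.0206
```

carry_out(
  plan=[
    [[0,0,0.3,0,0,0],[0,0,0.3,0,0,0],[0,0,0.3,0,0,0]],
  ],
)

```text
time: 22.78
tcp_pos: [0.5742, 0.2329, 0.0363]
ee_rot: [[0.93, 0.368, 0.0], [0.368, -0.93, 0.0], [0.0, 0.0, -1.0]]
contact_force: [-2.4, -1.1, 5.1]
gripper_width: 0.0208
```

carry_out(
  plan=[
    [[0,0,-0.6,0,0,0],[0,0,-0.6,0,0,0],[0,0,-0.6,0,0,0],[0,0,-10,0,0,0],[0,0,-30,0,0,0],[0,0,-60,0,0,0],[0,0,-90,0,0,0],[-3,12,-110,0,0,0],[-8,36,-115,0,0,0],[-15,68,-115,0,0,0],[-23,104,-115,0,0,0],[-31,140,-115,0,0,0]],
  ],
  grip=0.1,
)

```text
time: 23.78
tcp_pos: [0.5969, 0.0904, 0.1519]
ee_rot: [[0.929, 0.369, 0.001], [0.369, -0.929, 0.0], [0.001, 0.0, -1.0]]
contact_force: [-0.1, -0.2, -0.6]
gripper_width: 0.0394
```

carry_out(
  plan=[
    [[-8,36,0,0,0,0],[-16,72,0,0,0,0],[-24,108,0,0,0,0],[-32,144,0,0,0,0],[-40,180,0,0,0,0],[-48,216,0,0,0,0],[-56,252,0,0,0,0],[-64,288,0,0,0,0],[-71,320,0,0,0,0],[-76,342,0,0,0,0],[-78,352,0,0,0,0],[-78,353,0,0,0,0]],
  ],
)

```text
time: 24.78
tcp_pos: [0.6536, -0.2686, 0.1508]
ee_rot: [[0.931, 0.364, -0.0], [0.364, -0.931, -0.001], [-0.001, 0.001, -1.0]]
contact_force: [-0.9, 0.3, -0.4]
gripper_width: 0.0396
```

carry_out(
  plan=[
    [[0,0,0,0,0,0],[0,0,0,0,0,0],[0,0,0,0,0,0],[0,0,0,0,0,0]],
  ],
)

```text
time: 25.12
tcp_pos: [0.6545, -0.2635, 0.1512]
ee_rot: [[0.929, 0.37, 0.0], [0.37, -0.929, 0.001], [0.0, -0.0, -1.0]]
contact_force: [-0.2, 0.7, 0.3]
gripper_width: 0.0397
```

```bash
python3 - <<'E'
from h import *
s=state();print(s["tcp_pos"],s["gripper_width"],totool((.654,-.2654,.012)).round(1))
c=camera("wrist"); P=cloud(c); z=P[...,2]
m=(np.hypot(P[...,0]-.654,P[...,1]+.2654)<.022)&(z>.01)&(z<.1); q=P[m]; print(len(q),((q.max(0)+q.min(0))/2).round(4),np.ptp(q,axis=0).round(4))
c=camera("top"); P=cloud(c); z=P[...,2]; cv2.imwrite("pics/t3.png",cv2.resize(c["frame"][130:260,180:470],None,fx=2.7,fy=2.7,interpolation=cv2.INTER_CUBIC))
E
```

```text
[ 0.65450531 -0.26346964  0.15119353] 0.03965263263957243 [ -1.3   1.7 139.2]
258 [ 0.6548 -0.2662  0.0218] [0.0168 0.0172 0.0231]
```

View pics/t3.png

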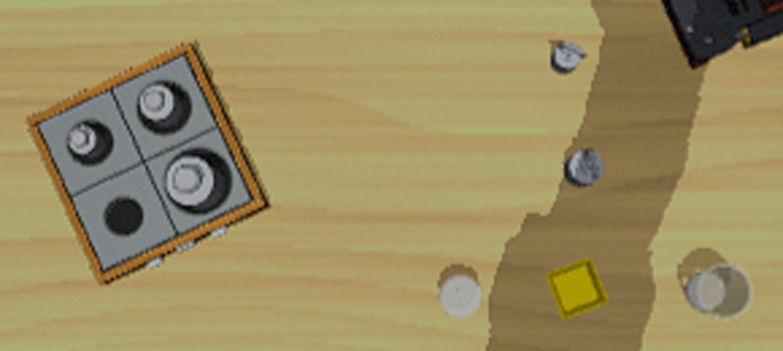

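The 500, 200 and 100 stand in their wells at crop positions (190,180), (160,105) and (85,140). The hooked weights haven't moved. Now the 50.

carry_out(
  plan=[
    [[0,1,15,0,0,0],[0,1,40,0,0,0],[0,1,70,0,0,0],[0,1,97,0,0,0],[0,1,117,0,0,0],[0,1,129,0,0,0],[0,1,136,0,0,0],[0,1,139,0,0,0],[0,1,139,0,0,0],[0,1,139,0,0,0],[0,1,139,0,0,0],[0,1,139,0,0,0]],
  ],
)

```text
time: 26.22
tcp_pos: [0.6552, -0.2669, 0.0132]
ee_rot: [[0.93, 0.368, 0.002], [0.368, -0.93, -0.001], [0.001, 0.001, -1.0]]
contact_force: [0.5, 1.4, -0.3]
gripper_width: 0.0394
```

carry_out(
  plan=[
    [[0,0,0,0,0,0],[0,0,0,0,0,0],[0,0,0,0,0,0],[0,0,0,0,0,0],[0,0,0,0,0,0],[0,0,0,0,0,0],[0,0,0,0,0,0],[0,0,0,0,0,0]],
  ],
  grip=1,
)

```text
time: 26.88
tcp_pos: [0.6546, -0.2666, 0.012]
ee_rot: [[0.93, 0.368, 0.0], [0.368, -0.93, -0.0], [0.0, 0.0, -1.0]]
contact_force: [-1.0, 0.4, 1.9]
gripper_width: 0.0157
```

carry_out(
  plan=[
    [[0,0,-10,0,0,0],[0,0,-30,0,0,0],[0,0,-60,0,0,0],[0,0,-90,0,0,0],[1,-10,-120,0,0,0],[3,-32,-138,0,0,0],[6,-68,-138,0,0,0],[9,-104,-138,0,0,0],[12,-140,-138,0,0,0],[15,-176,-138,0,0,0],[19,-212,-138,0,0,0],[22,-248,-138,0,0,0]],
  ],
)

```text
time: 27.88
tcp_pos: [0.5831, -0.0264, 0.1506]
ee_rot: [[0.93, 0.368, 0.001], [0.368, -0.93, -0.0], [0.001, 0.0, -1.0]]
contact_force: [0.3, -0.6, -0.4]
gripper_width: 0.0157
```

carry_out(
  plan=[
    [[3,-36,0,0,0,0],[6,-72,0,0,0,0],[9,-108,0,0,0,0],[13,-144,0,0,0,0],[16,-180,0,0,0,0],[19,-210,0,0,0,0],[20,-230,0,0,0,0],[21,-239,0,0,0,0],[21,-241,0,0,0,0],[21,-241,0,0,0,0],[21,-241,0,0,0,0],[21,-241,0,0,0,0]],
  ],
)

```text
time: 28.88
tcp_pos: [0.5153, 0.2019, 0.1498]
ee_rot: [[0.931, 0.365, 0.0], [0.365, -0.931, -0.001], [-0.0, 0.001, -1.0]]
contact_force: [-0.3, -0.3, -0.6]
gripper_width: 0.016
```

carry_out(
  plan=[
    [[0,0,0,0,0,0],[0,0,0,0,0,0],[0,0,0,0,0,0]],
  ],
)

```text
time: 29.13
tcp_pos: [0.5148, 0.2032, 0.1498]
ee_rot: [[0.93, 0.367, 0.0], [0.367, -0.93, -0.0], [-0.0, 0.0, -1.0]]
contact_force: [0.4, -0.2, -0.3]
gripper_width: 0.0157
```

```bash
python3 - <<'E'
from h import *
s=state();print(s["tcp_pos"],s["gripper_width"],totool((.5148,.2035,.0375)).round(1))
c=camera("wrist"); P=cloud(c); cv2.imwrite("pics/w5.png",c["frame"])
R=np.array(s["ee_rot"]); L=(P-np.array(s["tcp_pos"]))@R*1000
q=L[(np.abs(L[...,1])<7)&(np.abs(L[...,0])<30)&(L[...,2]<25)&(L[...,2]>2)]; print(len(q),q.min(0),q.max(0))
E
```

```text
[0.51480091 0.20324289 0.14981153] 0.015669074954966417 [ 1.000e-01 -3.000e-01  1.123e+02]
111 [ 3.76192695 -6.6691043   2.13288696] [ 9.48922927  6.62020373 11.36399422]
```

View pics/w5.png

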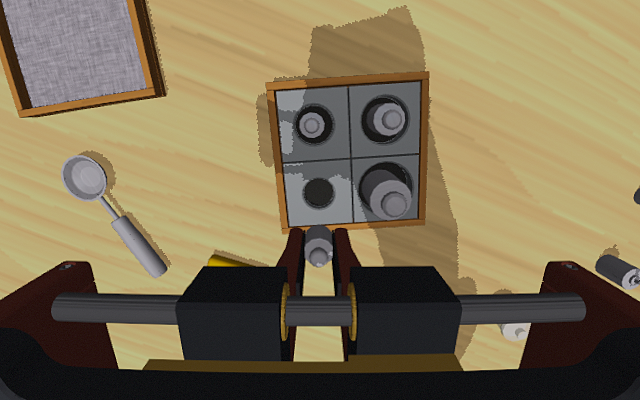

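The 50 is held upright at (318,245), and its empty well is at (318,192). The finger on the 500's side clears it. Lowering.

carry_out(
  plan=[
    [[0,0,15,0,0,0],[0,0,40,0,0,0],[0,0,65,0,0,0],[0,0,85,0,0,0],[0,0,98,0,0,0],[0,0,106,0,0,0],[0,0,110,0,0,0],[0,0,112,0,0,0],[0,0,112.5,0,0,0],[0,0,112.5,0,0,0],[0,0,112.5,0,0,0],[0,0,112.5,0,0,0]],
  ],
)

```text
time: 30.18
tcp_pos: [0.515, 0.2041, 0.0381]
ee_rot: [[0.93, 0.368, 0.001], [0.368, -0.93, 0.0], [0.001, 0.0, -1.0]]
contact_force: [-0.5, -0.4, -1.0]
gripper_width: 0.0157
```

carry_out(
  plan=[
    [[0,0,0.3,0,0,0],[0,0,0.6,0,0,0],[0,0,0.8,0,0,0],[0,0,0.8,0,0,0],[0,0,0.8,0,0,0]],
  ],
)

```text
time: 30.6
tcp_pos: [0.5145, 0.2039, 0.0365]
ee_rot: [[0.93, 0.368, -0.0], [0.368, -0.93, -0.0], [-0.0, 0.0, -1.0]]
contact_force: [0.9, 0.2, -1.1]
gripper_width: 0.0159
```

carry_out(
  plan=[
    [[0,0,0.3,0,0,0],[0,0,0.4,0,0,0],[0,0,0.4,0,0,0]],
  ],
)

```text
time: 30.85
tcp_pos: [0.5145, 0.2039, 0.0361]
ee_rot: [[0.93, 0.368, -0.0], [0.368, -0.93, -0.0], [-0.0, 0.0, -1.0]]
contact_force: [0.0, 0.4, -0.9]
gripper_width: 0.0156
```

carry_out(
  plan=[
    [[0,0,0.3,0,0,0],[0,0,0.3,0,0,0],[0,0,0.3,0,0,0]],
  ],
)

```text
time: 31.1
tcp_pos: [0.5146, 0.204, 0.0359]
ee_rot: [[0.93, 0.368, 0.0], [0.368, -0.93, 0.0], [0.0, 0.0, -1.0]]
contact_force: [0.5, -0.2, 0.8]
gripper_width: 0.0159
```

carry_out(
  plan=[
    [[0,0,0.3,0,0,0],[0,0,0.3,0,0,0],[0,0,0.3,0,0,0]],
  ],
)

```text
time: 31.35
tcp_pos: [0.5146, 0.204, 0.0359]
ee_rot: [[0.93, 0.368, 0.0], [0.368, -0.93, 0.0], [0.0, 0.0, -1.0]]
contact_force: [-1.4, -0.4, 4.8]
gripper_width: 0.0155
```

carry_out(
  plan=[
    [[0,0,-0.6,0,0,0],[0,0,-0.6,0,0,0],[0,0,-0.6,0,0,0],[0,0,-10,0,0,0],[0,0,-30,0,0,0],[0,0,-60,0,0,0],[0,0,-90,0,0,0],[0,0,-120,0,0,0],[0,20,-140,0,0,0],[0,50,-150,0,0,0],[0,85,-150,0,0,0],[0,120,-150,0,0,0]],
  ],
  grip=0.22,
)

```text
time: 32.35
tcp_pos: [0.5595, 0.0917, 0.1876]
ee_rot: [[0.929, 0.369, 0.003], [0.369, -0.929, 0.001], [0.003, 0.001, -1.0]]
contact_force: [0.2, -0.6, -0.6]
gripper_width: 0.0342
```

carry_out(
  plan=[
    [[0,30,0,0,0,0],[0,60,0,0,0,0],[0,85,0,0,0,0],[0,95,0,0,0,0],[0,100,0,0,0,0],[0,100,0,0,0,0],[0,100,0,0,0,0],[0,100,0,0,0,0],[0,100,0,0,0,0]],
  ],
)

```text
time: 33.1
tcp_pos: [0.5951, 0.0013, 0.1857]
ee_rot: [[0.929, 0.37, -0.0], [0.37, -0.929, 0.001], [0.0, -0.001, -1.0]]
contact_force: [-1.0, -0.0, -0.3]
gripper_width: 0.0342
```

```bash
python3 - <<'E'
from h import *
a=camera("wrist");t=camera("top"); s=state(); print(s["tcp_pos"],s["contact_force"],s["time"])
P=cloud(a); z=P[...,2]
for n,(x,y) in WELL.items():
    q=P[(np.hypot(P[...,0]-x,P[...,1]-y)<.024)&(z>.037)&(z<.1)]
    if len(q): print(n,len(q),((q.max(0)+q.min(0))/2)[:2].round(4),np.ptp(q,axis=0).round(4),"ztop",q[:,2].max().round(4))
cv2.imwrite("pics/end.png",np.vstack([cv2.resize(t["frame"][130:260,180:470],(780,350)),cv2.resize(camera("scene")["frame"][100:290,180:500],(780,230*2))[:240]]))
E
```

```text
[0.59529035 0.00061948 0.18565488] [0.2156593  0.85389302 0.07779755] 33.2
500 1446 [0.5414 0.1431] [0.0379 0.0382 0.0451] ztop 0.0821
200 819 [0.6043 0.1715] [0.0278 0.0285 0.0316] ztop 0.0686
100 533 [0.5754 0.2304] [0.0223 0.0208 0.0246] ztop 0.0618
50 299 [0.5158 0.2026] [0.0174 0.0184 0.0191] ztop 0.0567
```

View pics/end.png

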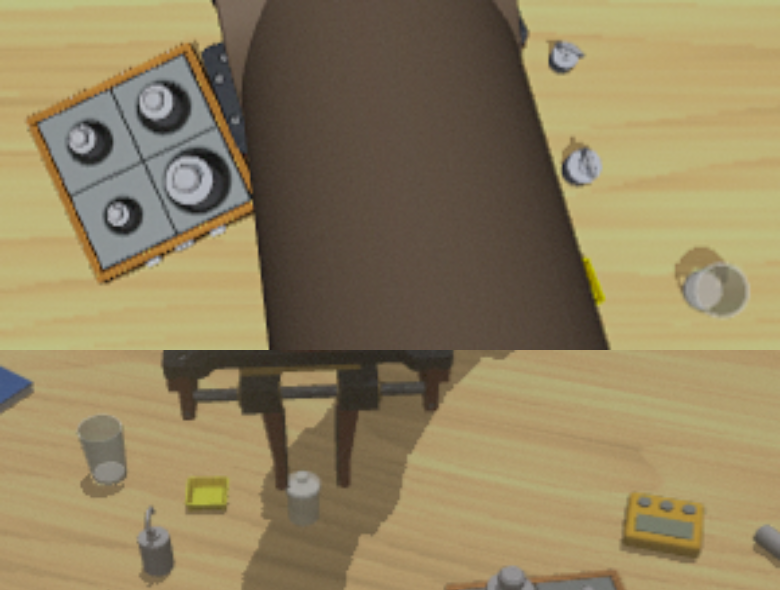

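All four stand upright in their own wells. Their tops are each within 2 mm of the expected height, and the hooked weights and the glassware in view are in place.

```bash
python3 -c "
from rig import hand_in; print(hand_in())"
```

```text
the job is handed in; nothing more can be done
None
```

All four knob weights are back in the case, each upright in its own well, and I handed the job in at about 33 s. I placed them largest first. Each was lowered in small steps until the force reading showed it touching the floor, and only then released.

- **Final checks:** The last wrist depth readings put the four tops 1.2–1.6 mm above the expected heights, the same amount for each. The footprints match the spec, so none is tilted. In the last pictures both hooked weights stood where they were, and the glass beaker and small glassware were still upright.
- **What disagreed:** The first lowering of the 500 g weight met the floor 6 mm early. The case has a base about 6.5 mm thick that I had not allowed for. That pressed the weight on the well floor with about 37 N vertically (about 40 N in total) for under half a second. It was the held weight touching, not the arm or gripper body. I backed off, confirmed the height by depth, then set the weight down gently. I used the corrected height for the other three.

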